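Empty the tart press and hold its lid at 45 degrees

TASK

Lift the tart tin out of the well of the open tart press and set it down upright on the chopping board, without dropping it. Then take the press's lid, bring it down to 45 degrees above level and keep holding it there so that I can wipe the stamp on its underside: finish while the gripper is still holding the lid, which falls shut if let go. Do not let the lid drop shut on the way, and leave the other things where they are.

Things in the scene. Friction and masses are not known exactly. Their poses are not given: they have to be found in the camera images.
- press: Tart press, fixed to the worktop. Base 180 mm (x) by 160 mm (y), black with an aluminium top plate whose top is 40 mm above the worktop; origin at the centre of its underside on the worktop, z up. The hinge of the lid is along its +x edge (on the robot's left, give or take 25 degrees), its front is the -x edge. The lid starts open, standing about upright.
- press_well (a point): Centre of the floor of the round well in the top plate: 10 mm in front (-x) of the base's centre, 28 mm above the worktop. The well is 60 mm across and 12 mm deep, with vertical walls. Axes as the press's.
- tart_tin: Round, straight-walled open steel tin, 56 mm across outside, 30 mm tall, wall 2.5 mm, 50 to 100 g. Origin at the centre of its underside, z up. It starts standing in the well, upper 18 mm above the top plate (its rim 58 mm above the worktop); it can be gripped across the outside of that part.
- lid_hinge (a point): Point on the axis of the lid's hinge, midway along it: 85 mm behind (+x) the base's centre, 66 mm above the worktop. Axes as the press's; the hinge's axis is y. The lid plate is 10 mm thick, 146 mm wide, its far edge 170 mm from the hinge; its underside carries a round steel stamp 46 mm across, 95 mm from the hinge, reaching 16 mm below the hinge plane.
- press_lid (a joint): Angle of the lid, rad: 0 = lid level over the base (closed), 1.57 = upright, stop at 1.85. It starts between 1.6 and 1.85. The hinge is slightly stiff, so the lid stays where it is left when within some 0.1 rad of upright; from 1.4 downward it falls shut under its weight (0.35 kg, about 1.2 N at the handle at 45 degrees).
- lid_handle (a point): Middle of the lid's handle: a straight round black bar, 12 mm thick and 120 mm long, parallel to the hinge axis and 214 mm from it, carried by two steel posts (10 mm thick) at its ends in the plane of the lid. Between bar and lid edge there is a gap of 38 mm, between the posts 110 mm. Axes turn with the lid: y along the bar, x towards the hinge.
- chopping_board: Flat plastic chopping board with a slot at one end, loose, 170 mm (x) by 260 mm (y) by 11 mm thick. Origin at the centre of its underside, z up; it lies flat on the robot's right of the press, its long side about along the world's x axis.
- salt_shaker: Bystander, to be left alone: salt shaker, 44 mm across, 90 mm tall, loose. Origin at the centre of its underside.
- lemon: Bystander, to be left alone: lemon, 78x55x56 mm, loose. Origin at the centre of its underside.
- garlic: Bystander, to be left alone: garlic bulb, 60 mm, loose. Origin at the centre of its underside.
- fork: Bystander, to be left alone: fork, 193x26x15 mm, loose. Origin at the centre of its underside.
- tape_roll: Bystander, to be left alone: roll of tape lying flat, 96 mm across, 25 mm high, loose. Origin at the centre of its underside.
- peg: Bystander, to be left alone: clothes peg, 72x15x12 mm, loose. Origin at the centre of its underside.
- teaspoon: Bystander, to be left alone: teaspoon, 130x27x11 mm, loose. Origin at the centre of its underside.
Mind the look-alikes: they are no part of the job. Several things have the shape of the tart_tin; the one meant has the colours described above.

How it is judged:
By the outcome, as a careful person would: the job done as asked, in the order asked, and still so for the second after the job is handed in, while the arm keeps its last pose, push and grip.
It also fails if it takes over 54 s, if anything falls off the work surface, if the arm or the gripper's body presses on something with over 40 N, if the wrist force passes 120 N, or if a joint passes its speed limit or range.

ROBOT

A 6-joint arm with a two-finger parallel gripper is mounted at the origin on a cart in front of the work surface, level with it; the furniture and walls round the work are solid. World frame = base frame: x ahead of the robot, y to its left, z up, the work surface at z = 0. Lengths are in m, angles in rad, forces in N, time in s.
With the tool pointing down it reaches from about 0.375 to 0.925 m from the base axis. Payload 5.7 kg.
Tool frame: the origin (TCP) lies on the centre line of the jaws, within the pads' length; the fingertips stand 25 mm ahead of it and the grasp point (between the pads) lies 6 mm ahead of it; z points along the fingers, x is the direction in which the jaws open and shut, and the axes are right-handed (so a half turn about z gives the same grasp; the last joint's range is limited). The gripper opens to 88 mm and grips with 3 to 60 N. Pads are 20 mm wide; open, the fingers measure 115 mm over their backs; the gripper's body (75 mm by 178 mm) begins 61 mm behind the grasp point.
Start: joints at [-1.328, 0.359, 1.51, -0, 1.272, -0.115], TCP at [0.21, -0.562, 0.248] pointing down, gripper open.
Joint ranges: [-2.97, 2.97], [-1.01, 2.36], [0.21, 2.38], [-0.96, 4.11], [0.2, 2.71], [-2.98, 2.98]. Speed limits (rad/s): [2.39, 2.39, 3.14, 3.14, 3.14, 3.14].

INTERFACE

Orientations are given as a unit quaternion [x, y, z, w].
In Python, from station import ctrl gives the robot as it stands.
- The arm moves only by the tool drive_tool, never from a script. Its argument "moves" is a list of rows, each a list of 7 numbers: the turn, a rotation vector about the tool's x, y, z in rad, then the shift along the tool's x, y, z in m, then the opening, from -1 (shut) to 1 (fully open). In form: [[wx, wy, wz, dx, dy, dz, fingers], ...]. A call has 1 to 8 rows; each row shifts and turns the commanded pose from where the row before left it, along the tool's axes as they then stand; what a row does not reach is not made up. A row lasts 1/10 s, in which the tool goes at most 50 mm and 8.59 degrees, less where a joint would pass 70% of its speed; a pose out of reach is approached as far as the arm can. A call with a gripper value outside its range is refused whole. The fingers move at their own pace and stop on an object; "newtons" is the grip in N (left out, the last holds). Time passes only in rows, so rows that do not move let the fingers close. It gives the time, the measured TCP pose, the force and the opening at its end, in the units of the state.
- ctrl.read_state(): the state, without advancing time (a new reading comes with each control period).
- ctrl.camera(name): name is "side" or "top"; returns a dict with "image" (480x640x3 uint8, blue, green, red), "z_map" (480x640 float32, m along the optical axis (not along the pixel's ray), 0 where there is no reading), "vfov" (degrees; the focal length in pixels is half the picture's height over the tangent of half this angle, whatever the lens; pixels are square), "cx", "cy" (the principal point, pixels), "D" ([k1, k2, p1, p2, k3] as OpenCV has them; the pictures are not rectified), "rvec" (rotation vector, rad) and "tvec" (3), from world to camera coordinates, as OpenCV has them. Camera axes: x right, y down, z forward; pixel columns grow to the right and rows downward; lengths in m; the calibration is good to about 2 mm. A picture is of the moment at which its call begins.
- ctrl.finish_job(): hands the job in, once; it reports no verdict.
The state is a dict: "time_s": time; "joint_pos": joint angles; "qd": joint speeds; "joint_efforts": joint torques, N m; "tcp_pos": TCP position; "tcp_rot": TCP orientation; "contact_force": force on the tool from outside, world axes, zero at the start; "moment": the same for the moment, N m; "finger_gap": finger opening in m.
Only numpy, scipy, OpenCV 4.12 (cv2) and the standard library are available. Lean on these libraries where they do the work, as an engineer would, in place of code of your own. Each camera call takes 0.05 s, during which the arm holds its last target.

## Working session

There is one attempt and no reset: what is moved stays moved. The work goes in short steps, Python scripts to look and compute and a tool call to move; the robot and the scene stay as the last step left them, time stands still between calls to the robot, and variables do not carry over. Pictures are saved under pics/ and viewed, and the job is handed in when it is done.

Besides the shell and the picture viewer there is one more tool, called after ">>>" as name([rows], argument=value, ...), one row to a line, values as JSON. drive_tool: Moves the arm, as the interface text tells. Its arguments: {"type":"object","properties":{"moves":{"type":"array","items":{"type":"array","items":{"type":"number"}}},"newtons":{"type":"number"}},"required":["moves"]}

```bash
mkdir -p pics; ls
cat > h.py <<'E'
import numpy as np,cv2,pickle
def snap(n,tag):
    from station import ctrl
    c=ctrl.camera(n); pickle.dump(c,open(f'{tag}.pkl','wb')); cv2.imwrite(f'pics/{tag}.png',c['image']); return c
def load(tag): return pickle.load(open(f'{tag}.pkl','rb'))
def K(c):
    f=240/np.tan(np.radians(c['vfov'])/2); return np.array([[f,0,c['cx']],[0,f,c['cy']],[0,0,1.]])
def ray(c,uv):
    uv=np.asarray(uv,float).reshape(-1,1,2); p=cv2.undistortPoints(uv,K(c),np.array(c['D'],float)).reshape(-1,2)
    R=cv2.Rodrigues(np.array(c['rvec'],float))[0]; t=np.array(c['tvec'],float).ravel()
    o=-R.T@t; d=np.c_[p,np.ones(len(p))]@R
    return o,d
def onz(c,uv,z):
    o,d=ray(c,uv); return o+d*((z-o[2])/d[:,2:3])
def dep(c,uv):
    o,d=ray(c,uv); uv=np.asarray(uv).reshape(-1,2).astype(int); return o+d*c['z_map'][uv[:,1],uv[:,0]][:,None]
E
python3 - <<'E'
from h import *
from station import ctrl
s=ctrl.read_state(); print(s)
for n in('top','side'):
    c=snap(n,n+'0'); print(n,ray(c,[[320,240]]),c['vfov'],c['D'],(c['z_map']>0).mean())
E
```

```text
pics
{'time_s': 0.0, 'joint_pos': array([-1.32806170e+00,  3.59503843e-01,  1.51139161e+00, -3.56538347e-05,
        1.27249012e+00, -1.15117281e-01]), 'qd': array([ 1.42802326e-03, -8.91732162e-04, -1.02649165e-03, -2.96478434e-04,
       -6.59208091e-05,  1.11770373e-03]), 'joint_efforts': array([ 5.80531650e-05, -5.15371585e+01, -2.70728981e+01,  6.74316497e-02,
        3.50738084e-02, -1.27557996e-04]), 'tcp_pos': array([ 0.20997878, -0.56139284,  0.24682577]), 'tcp_rot': array([ 8.21666535e-01, -5.69967807e-01, -6.84277084e-04, -5.79394170e-04]), 'contact_force': array([-1.02573229,  0.47652482,  0.31381481]), 'moment': array([ 1.30101939e-03, -4.27939666e-02, -1.66909110e-05]), 'finger_gap': 0.08782576896892925}
top (array([0.28880496, 0.12507168, 1.28862468]), array([[ 0.21588121, -0.11695721, -0.96939398]])) 47.05989561165005 [-0.00652713  0.          0.          0.          0.        ] 0.6086490885416667
side (array([-0.11907959, -1.1948986 ,  0.8180175 ]), array([[ 0.4252402 ,  0.76306685, -0.48672454]])) 48.573115942321664 [0.04133737 0.         0.         0.         0.        ] 0.9389420572916667
```

View pics/top0.png

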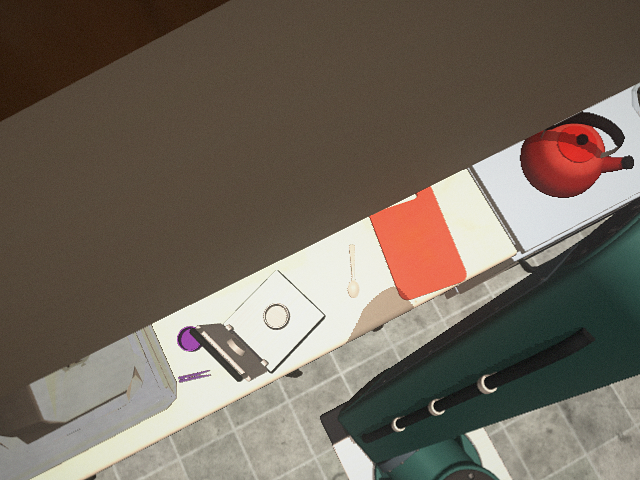

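View pics/side0.png

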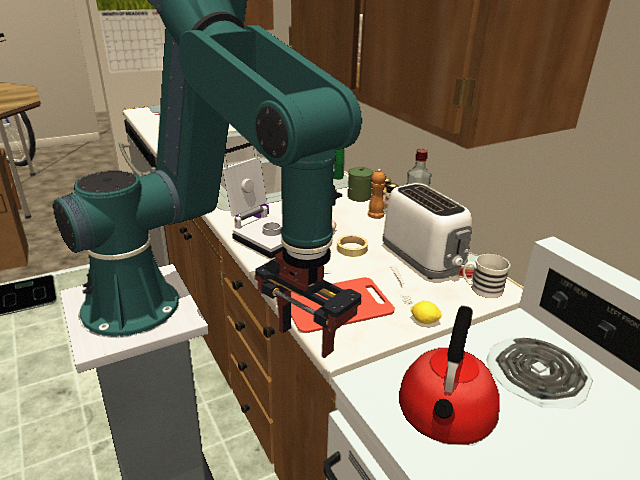

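The top view shows the press with the tin at about (276,316), the lid edge-on at (235,350), the red board at (420,245), and an overhead cupboard hiding the upper part. In the side view the arm hides part of the press; the lid stands at (243,185).

Run:
```python
from h import *
import cv2
for tag,box,s in(('top0',(150,250,350,400),4),('side0',(200,130,400,330),3)):
    c=load(tag); x0,y0,x1,y1=box
    cv2.imwrite(f'pics/{tag}c.png',cv2.resize(c['image'][y0:y1,x0:x1],None,fx=s,fy=s,interpolation=cv2.INTER_CUBIC))
c=load('top0')
print(dep(c,[[276,316],[300,310],[279,271],[324,317],[276,370],[240,345],[205,335],[240,378],[420,245],[200,150],[353,290],[462,275],[372,215]]).round(3))
print(onz(c,[[279,271],[324,317],[276,370]],.04))
```

```text
[[ 0.455  0.144  0.034]
 [ 0.442  0.089  0.036]
 [ 0.548  0.092  0.021]
 [ 0.404  0.047  0.025]
 [ 0.35   0.198 -0.004]
 [ 0.419  0.232  0.16 ]
 [ 0.458  0.276  0.233]
 [ 0.353  0.245  0.283]
 [ 0.454 -0.236  0.01 ]
 [ 0.289  0.125  1.289]
 [ 0.432 -0.044  0.004]
 [ 0.346 -0.289  0.011]
 [ 0.572 -0.17   0.01 ]]
[[0.54415764 0.09212793 0.04      ]
 [0.40307009 0.04804424 0.04      ]
 [0.3474965  0.19565522 0.04      ]]
```

View pics/top0c.png

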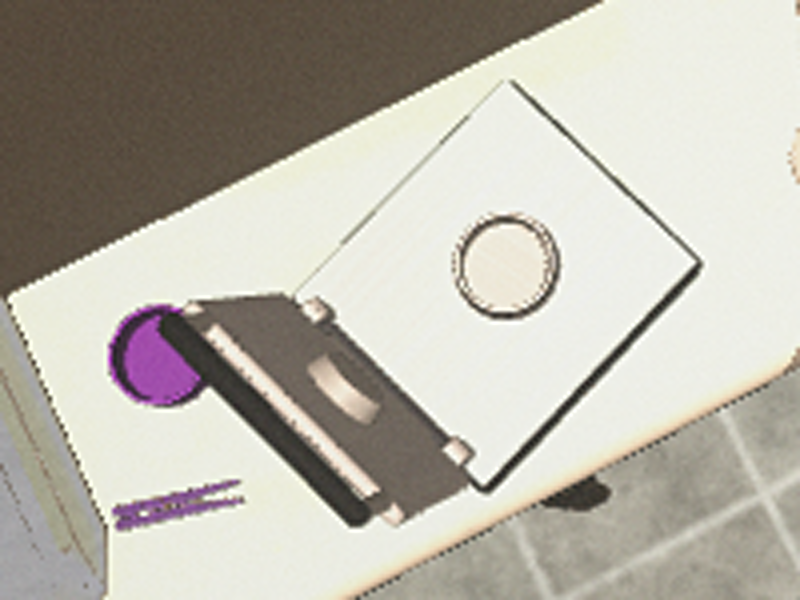

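View pics/side0c.png

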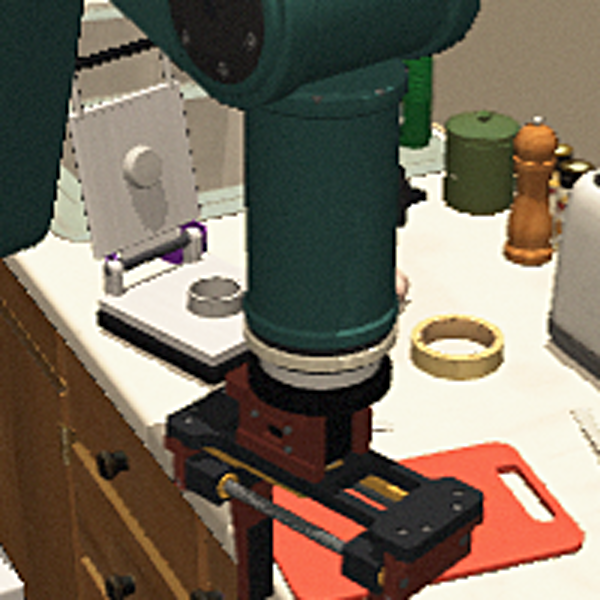

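```bash
cat > m.py <<'E'
from h import *
c=load('top0'); s=load('side0')
g=cv2.cvtColor(c['image'],cv2.COLOR_BGR2GRAY).astype(np.float32)
def edge(p,q,n=30,w=5,sign=None):
    # strongest gradient across line p-q, subpixel, robust line
    p=np.array(p,float);q=np.array(q,float);t=(q-p)/np.linalg.norm(q-p);nn=np.array([-t[1],t[0]])
    P=[]
    o=np.arange(-w,w+.01,.25)
    for a in np.linspace(.12,.88,n):
        m=p+(q-p)*a; pts=(m+o[:,None]*nn).astype(np.float32)
        v=cv2.remap(g,pts[None,:,0],pts[None,:,1],cv2.INTER_LINEAR)[0]
        v=cv2.GaussianBlur(v[None],(0,0),2)[0]
        d=np.gradient(v)*(sign or 1); k=np.argmax(np.abs(d) if sign is None else d); P.append(m+o[k]*nn)
    l=cv2.fitLine(np.array(P,np.float32),cv2.DIST_HUBER,0,.01,.01).ravel(); return l,np.array(P)
A,B,C=(277.5,270.3),(325,315.5),(271.5,372)
def inter(a,b):
    M=np.c_[a[:2],-b[:2]]; k=np.linalg.solve(M,b[2:]-a[2:]); return a[2:]+k[0]*a[:2]
# normal of A->B : (-ty,tx) points down-left = into the plate -> bright: sign +
l1,P1=edge(A,B,sign=1); l2,P2=edge(B,C,sign=1)
W1=onz(c,P1,.04)[:,:2]; W2=onz(c,P2,.04)[:,:2]
def fl(W): return cv2.fitLine(W.astype(np.float32),cv2.DIST_HUBER,0,.001,.001).ravel().astype(float)
f1,f2=fl(W1),fl(W2)
for f in(f1,f2): print(np.degrees(np.arctan2(f[1],f[0])),f)
Bc=inter(f1,f2); print('corner B world',Bc)
# tin: bright interior/dark ring: outer rim
print(c['image'][316,255:298].mean(1).round())
uv=np.array([[276.1,316.1]]); print('tin rim',onz(c,uv,.058))
for n,z in(('A',A),('B',B),('C',C)): print(n,onz(c,[z],.04))
# cupboard
R=[(465,138),(440,125),(330,85),(500,145),(590,120),(300,70)]
print(dep(s,R).round(3), [s['image'][y,x] for x,y in R])
E
python3 m.py
```

```text
19.541031967017144 [0.94240218 0.33448184 0.47735155 0.071247  ]
-70.60942324555953 [ 0.33200601 -0.9432773   0.37981519  0.12467784]
corner B world [0.40736431 0.0464068 ]
[235. 235. 233. 234. 236. 235. 237. 236. 192. 227. 114. 242. 230. 229.
 230. 231. 228. 231. 229. 230. 232. 231. 228. 230. 231. 230. 227. 230.
 229. 228. 233. 227. 143. 181.  88. 199. 241. 238. 236. 237. 236. 237.
 235.]
tin rim [[0.45165772 0.14320938 0.058     ]]
A [[0.54720144 0.09448586 0.04      ]]
B [[0.40504864 0.04448761 0.04      ]]
C [[0.34814306 0.20637153 0.04      ]]
[[ 0.642 -0.422  0.478]
 [ 0.622 -0.365  0.492]
 [ 0.251 -0.55   0.647]
 [ 0.968 -0.223  0.352]
 [ 0.968 -0.457  0.481]
 [ 0.236 -0.488  0.657]] [array([27, 49, 79], dtype=uint8), array([34, 60, 92], dtype=uint8), array([41, 46, 26], dtype=uint8), array([104, 131, 146], dtype=uint8), array([104, 126, 145], dtype=uint8), array([47, 52, 33], dtype=uint8)]
```

```bash
cat > m2.py <<'E'
from h import *
c=load('top0'); s=load('side0')
print('cup edge',onz(c,[[0,305],[150,322],[280,265],[490,160]],.48).round(3))
ex=np.array([-.333,.943]);ey=np.array([-.943,-.333]);cen=np.array([.4505,.1528])
hg=cen+.085*ex; print('hinge',hg)
# handle: intersect ray with vertical press plane y=0 (mid) and y=+-60 at ends
def pl(uv,y):
    o,d=ray(c,uv); n=np.r_[ey,0]; p0=np.r_[hg,.066]; k=(y-(o-p0)@n)/(d[0]@n); p=o+k*d[0]-p0; 
    return p[:2]@ex,p[2],np.hypot(p[:2]@ex,p[2]),np.arctan2(p[2],-(p[:2]@ex))
e1=np.array([172,322.])/4+[150,250]-.375; e2=np.array([358,518.])/4+[150,250]-.375
print(e1,e2,pl([(e1+e2)/2],0),pl([e1],-.06),pl([e2],.06))
# board
hsv=cv2.cvtColor(c['image'],cv2.COLOR_BGR2HSV)
m=cv2.inRange(hsv,(0,150,120),(12,255,255)); n,l,st,ce=cv2.connectedComponentsWithStats(m)
for i in range(1,n):
    if st[i,4]>1000: print(st[i],ce[i])
k=[i for i in range(1,n) if st[i,4]>1000 and 350<ce[i][0]<460][0]
ct=max(cv2.findContours((l==k).astype(np.uint8),0,1)[0],key=cv2.contourArea)
W=onz(c,ct.reshape(-1,2),.011)[:,:2]; print('board vis rect',cv2.minAreaRect((W*1000).astype(np.float32)))
sh=cv2.cvtColor(s['image'],cv2.COLOR_BGR2HSV); m=cv2.inRange(sh,(0,150,120),(12,255,255)); n,l,st,ce=cv2.connectedComponentsWithStats(m)
for i in range(1,n):
    if st[i,4]>500: print(st[i],ce[i])
print('side board pts',onz(s,[[370,277],[394,309],[303,329]],.011).round(3))
E
python3 m2.py
```

```text
cup edge [[ 0.595  0.491  0.48 ]
 [ 0.472  0.305  0.48 ]
 [ 0.462  0.098  0.48 ]
 [ 0.463 -0.27   0.48 ]]
hinge [0.422195 0.232955]
[192.625 330.125] [239.125 379.125] (np.float64(0.036296418349523435), np.float64(0.20797330733151004), np.float64(0.2111168551949615), np.float64(1.7435804962536818)) (np.float64(0.03409361042192619), np.float64(0.2184391852241106), np.float64(0.22108381196499977), np.float64(1.7256254283413424)) (np.float64(0.03850667815730063), np.float64(0.19756691902095486), np.float64(0.20128450450579266), np.float64(1.763287584333509))
[ 531  124   91   68 3785] [571.1344782  157.69167768]
[ 370  186   96  114 6526] [418.01992032 246.02850138]
board vis rect ((463.94012451171875, -231.63919067382812), (168.2425079345703, 244.78457641601562), 81.90318298339844)
[ 333  278   61   47 1149] [366.16449086 299.92515231]
[291 303  32  30 503] [303.73161034 319.39363817]
[ 403  348   96   94 5822] [452.57402954 394.05547922]
side board pts [[ 0.609 -0.178  0.011]
 [ 0.582 -0.33   0.011]
 [ 0.34  -0.296  0.011]]
```

Run:
```python
from h import *
c=load('top0'); s=load('side0')
cv2.imwrite('pics/zs.png',cv2.applyColorMap((np.clip(s['z_map']/3,0,1)*255).astype(np.uint8),cv2.COLORMAP_JET))
for p in [(540,60),(500,60),(470,60),(450,60),(420,60),(380,60),(340,40),(320,20),(470,120),(450,120),(430,120),(400,105),(420,140),(520,110),(600,80),(380,20),(330,100),(560,20)]: print(p,s['image'][p[1],p[0]],dep(s,[p]).round(3))
for p in [(300,100),(50,50),(20,290),(400,150),(460,150),(600,300),(600,60),(310,400)]: print(p,c['z_map'][p[1],p[0]],c['image'][p[1],p[0]])
print(np.unique(c['z_map'].round(2))[:8])
```

```text
(540, 60) [34 60 92] [[ 0.804 -0.427  0.616]]
(500, 60) [35 62 98] [[ 0.693 -0.428  0.625]]
(470, 60) [34 58 87] [[ 0.643 -0.401  0.625]]
(450, 60) [37 64 95] [[ 0.622 -0.369  0.621]]
(420, 60) [26 51 75] [[ 0.626 -0.273  0.605]]
(380, 60) [33 57 84] [[ 0.626 -0.128  0.58 ]]
(340, 40) [25 46 71] [[0.623 0.052 0.599]]
(320, 20) [26 50 77] [[0.625 0.165 0.633]]
(470, 120) [24 46 74] [[ 0.642 -0.427  0.516]]
(450, 120) [29 57 88] [[ 0.624 -0.391  0.509]]
(430, 120) [30 57 83] [[ 0.624 -0.33   0.493]]
(400, 105) [25 47 74] [[ 0.628 -0.216  0.497]]
(420, 140) [110 132 146] [[0.968 0.106 0.267]]
(520, 110) [29 53 87] [[ 0.776 -0.428  0.52 ]]
(600, 80) [102 128 144] [[ 0.965 -0.456  0.567]]
(380, 20) [26 52 79] [[ 0.627 -0.115  0.664]]
(330, 100) [100 111  63] [[ 0.232 -0.583  0.637]]
(560, 20) [25 54 83] [[ 0.834 -0.428  0.688]]
(300, 100) 0.0 [60 76 89]
(50, 50) 0.45491764 [15 32 52]
(20, 290) 0.0 [60 71 85]
(400, 150) 0.0 [65 78 89]
(460, 150) 0.055664062 [65 78 91]
(600, 300) 0.43949446 [48 52 34]
(600, 60) 0.0 [54 63 77]
(310, 400) 2.1091683 [148 162 167]
[0.   0.05 0.06 0.07 0.39 0.4  0.41 0.42]
```

View pics/zs.png

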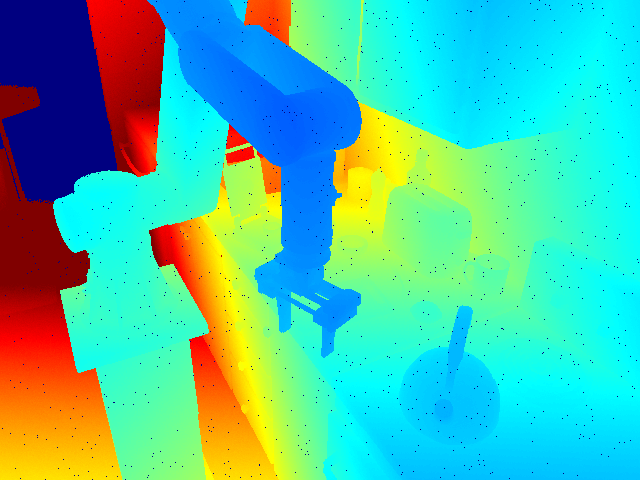

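>>> drive_tool([
  [0,0,-0.065,-0.005,-0.038,0.002,1],
  [0,0,-0.065,-0.005,-0.037,0.002,1],
  [0,0,-0.065,-0.005,-0.037,0.002,1],
  [0,0,-0.065,-0.005,-0.036,0.002,1],
  [0,0,-0.065,-0.005,-0.036,0.002,1],
  [0,0,-0.065,-0.005,-0.036,0.002,1],
  [0,0,-0.065,-0.005,-0.035,0.002,1],
  [0,0,-0.065,-0.005,-0.035,0.002,1],
])

```text
time_s: 0.9
tcp_pos: [0.4287, -0.3702, 0.2312]
tcp_rot: [0.941, -0.338, -0.0, -0.0]
contact_force: [-0.8, 0.7, -0.7]
finger_gap: 0.088
```

>>> drive_tool([
  [0,0,-0.065,-0.005,-0.035,0.002,1],
  [0,0,-0.065,-0.005,-0.034,0.002,1],
  [0,0,-0.065,-0.005,-0.034,0.002,1],
  [0,0,-0.065,-0.005,-0.034,0.002,1],
  [0,0,-0.065,-0.005,-0.033,0.002,1],
  [0,0,-0.065,-0.005,-0.033,0.002,1],
  [0,0,-0.065,-0.005,-0.033,0.002,1],
  [0,0,-0.065,-0.005,-0.032,0.002,1],
])

```text
time_s: 1.7
tcp_pos: [0.5125, -0.1159, 0.2153]
tcp_rot: [0.996, -0.085, -0.0, -0.0]
contact_force: [-0.2, 0.4, 0.8]
finger_gap: 0.0878
```

```bash
cat > plan.py <<'E'
import sys,numpy as np
from scipy.spatial.transform import Rotation as R
from station import ctrl
def go(pos,rot,n=None):
    s=ctrl.read_state(); p=s['tcp_pos']; q=R.from_quat(s['tcp_rot'])
    rv=(q.inv()*rot).as_rotvec(); 
    print('t',s['time_s'],'tcp',p.round(4),'F',s['contact_force'].round(1),'q',s['joint_pos'].round(2))
    print('turn tool',rv.round(4),'shift tool now',q.inv().apply(pos-p).round(4),'shift tgt axes',rot.inv().apply(pos-p).round(4))
def down(deg): # tool down, x axis at angle deg
    a=np.radians(deg); x=np.array([np.cos(a),np.sin(a),0]); z=np.array([0,0,-1.]); return R.from_matrix(np.c_[x,np.cross(z,x),z])
E
python3 - <<'E'
from plan import *; from h import *
snap('side','side1'); snap('top','top1')
go(np.array([.4525,.1433,.20]),down(19.5))
E
```

```text
t 1.8 tcp [ 0.5115 -0.1137  0.215 ] F [-0.1 -0.6 -0.4] q [-0.35  0.29  1.71  0.    1.15 -0.18]
turn tool [-0.0024  0.0019 -0.5087] shift tool now [-0.1012 -0.2435  0.0156] shift tgt axes [ 0.0302 -0.262   0.015 ]
```

View pics/side1.png

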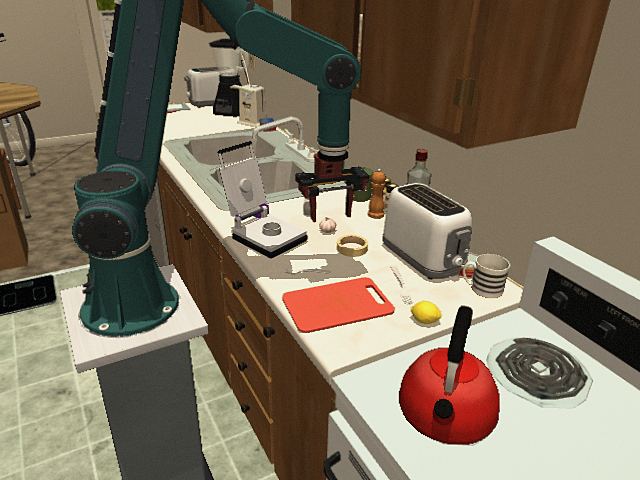

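View pics/top1.png

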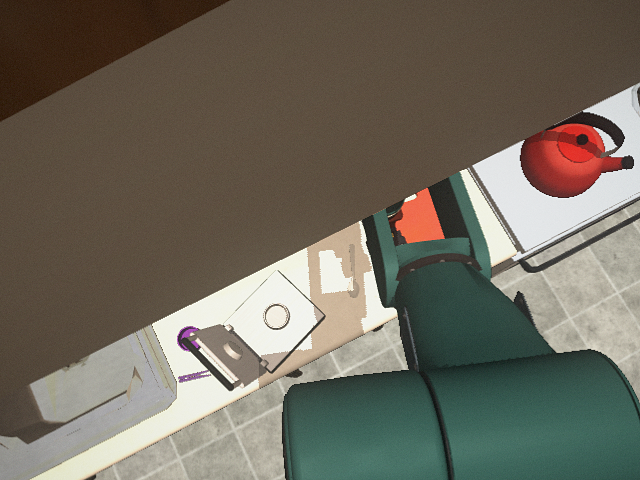

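```bash
cat > chk.py <<'E'
from h import *
import sys
def over(tag,out,cen,th,box,sc,tin=None):
    c=load(tag); ex=np.array([-.333,.943]);ey=np.array([-.943,-.333])
    ex=np.r_[ex,0];ey=np.r_[ey,0];ez=np.array([0,0,1.])
    P=lambda a,b,z:np.r_[cen,0]+a*ex+b*ey+z*ez
    x0,y0,x1,y1=box; im=cv2.resize(c['image'][y0:y1,x0:x1],None,fx=sc,fy=sc,interpolation=cv2.INTER_CUBIC)
    def pr(p): 
        u=cv2.projectPoints(np.array(p),np.array(c['rvec'],float),np.array(c['tvec'],float),K(c),np.array(c['D'],float))[0].reshape(-1,2); return ((u-[x0,y0]+.5)*sc).astype(int)
    t=np.linspace(0,2*np.pi,41)
    tc=P(-.01,0,.058) if tin is None else np.array(tin)
    cv2.polylines(im,[pr([tc+.028*(np.cos(a)*ex+np.sin(a)*ey) for a in t])],False,(0,0,255),1)
    cv2.polylines(im,[pr([P(-.09,-.08,0),P(-.09,.08,0),P(.09,.08,0),P(.09,-.08,0)])],True,(255,0,0),1)
    L=lambda r,y:P(.085-r*np.cos(th),y,.066+r*np.sin(th))
    cv2.polylines(im,[pr([L(.214,-.06),L(.214,.06)])],False,(0,200,0),1)
    cv2.polylines(im,[pr([L(0,-.073),L(0,.073),L(.17,.073),L(.17,-.073)])],True,(0,200,200),1)
    cv2.imwrite(out,im)
if __name__=='__main__':
    cen=np.array([.4505,.1528])
    over('side1','pics/s1o.png',cen,1.744,(210,130,330,270),4)
    over('top1','pics/t1o.png',cen,1.744,(160,250,340,390),4)
E
python3 chk.py
```

```text
(no output)
```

View pics/s1o.png

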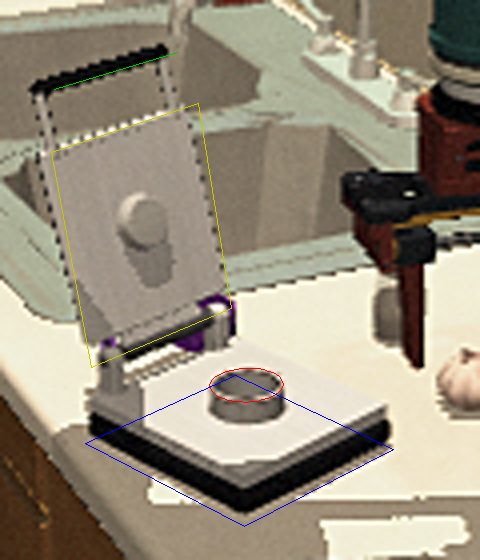

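View pics/t1o.png

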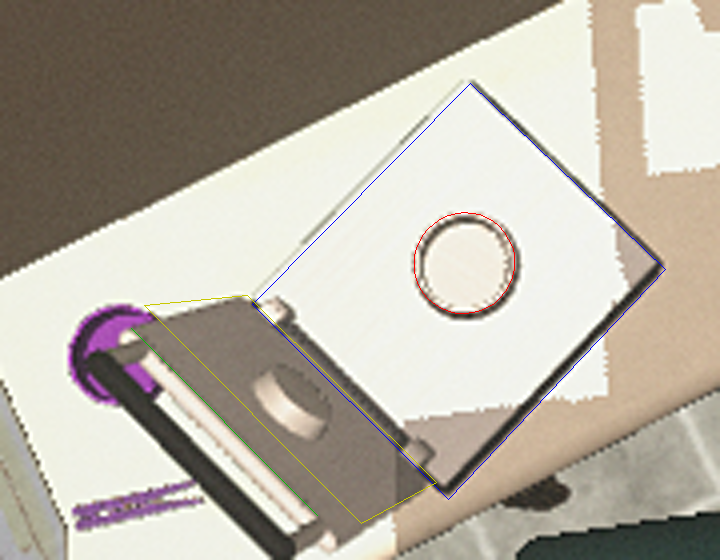

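The overlays line up with the tin and base to about 2 mm. The lid's bar has moved back since the first picture, presumably to its stop.

>>> drive_tool([
  [0,0,-0.0635,-0.0045,-0.033,0.002,1],
  [0,0,-0.0635,-0.0045,-0.033,0.002,1],
  [0,0,-0.0635,-0.0045,-0.033,0.002,1],
  [0,0,-0.0635,-0.0045,-0.033,0.002,1],
  [0,0,-0.0635,-0.0045,-0.033,0.002,1],
  [0,0,-0.0635,-0.0045,-0.033,0.002,1],
  [0,0,-0.0635,-0.0045,-0.033,0.002,1],
  [0,0,-0.0635,-0.0045,-0.033,0.002,1],
])

```text
time_s: 2.6
tcp_pos: [0.464, 0.1424, 0.1995]
tcp_rot: [0.986, 0.167, 0.0, 0.0]
contact_force: [0.0, 0.7, -0.5]
finger_gap: 0.0876
```

Run:
```python
from plan import *; from h import *
snap('side','side2'); snap('top','top2')
go(np.array([.4525,.1433,.068]),down(19.5))
```

```text
t 2.7 tcp [0.4621 0.1438 0.1992] F [-0.6 -0.8 -0.9] q [ 0.16  0.25  1.81  0.    1.08 -0.18]
turn tool [-0.0013  0.0018 -0.0019] shift tool now [-0.0089 -0.0025  0.1312] shift tgt axes [-0.0092 -0.0027  0.1312]
```

View pics/side2.png

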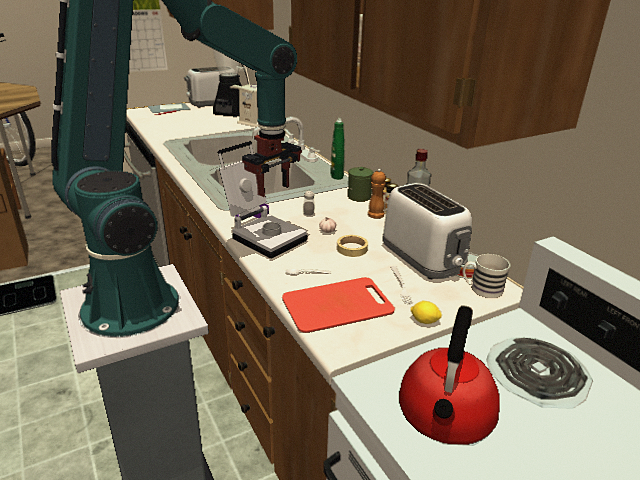

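>>> drive_tool([
  [0,0,0,-0.005,-0.001,0.02,1],
  [0,0,0,-0.004,-0.001,0.03,1],
  [0,0,0,0,0,0.025,1],
  [0,0,0,0,0,0.02,1],
  [0,0,0,0,0,0.015,1],
  [0,0,0,0,0,0.01,1],
  [0,0,0,0,0,0,1],
])

```text
time_s: 3.4
tcp_pos: [0.4544, 0.1398, 0.0786]
tcp_rot: [0.986, 0.166, -0.001, 0.0]
contact_force: [0.4, -0.1, 0.0]
finger_gap: 0.0876
```

Run:
```python
from plan import *; from h import *
s=snap('side','side3'); c=snap('top','top3')
go(np.array([.4525,.1433,.068]),down(19.5))
print('salt',onz(s,[[309,216]],0))
for t,b in(('side3',(210,130,330,270)),('top3',(160,250,340,390))):
    i=load(t)['image'][b[1]:b[3],b[0]:b[2]]; cv2.imwrite('pics/'+t+'c.png',cv2.resize(i,None,fx=4,fy=4,interpolation=2))
```

```text
t 3.5 tcp [0.4553 0.1403 0.0799] F [-0.5  1.   1. ] q [ 0.15  0.42  1.95 -0.    0.77 -0.18]
turn tool [ 0.0001 -0.0002 -0.0061] shift tool now [-0.0017 -0.0037  0.0119] shift tgt axes [-0.0016 -0.0038  0.0119]
salt [[0.64278735 0.25329665 0.        ]]
```

View pics/side3c.png

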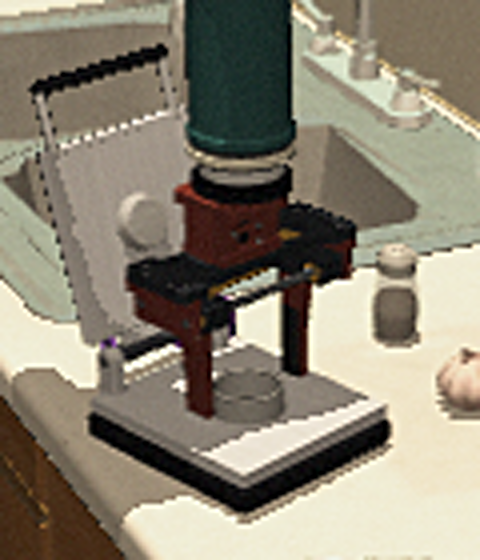

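View pics/top3c.png

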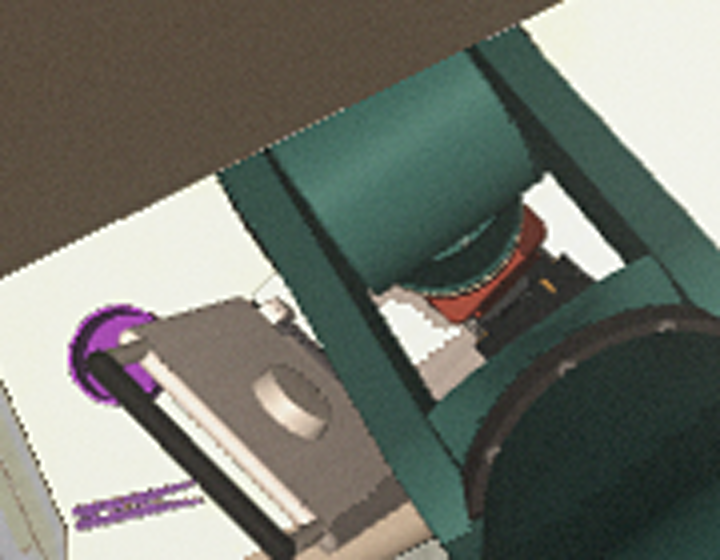

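>>> drive_tool([
  [0,0,0,-0.001,-0.003,0.006,1],
  [0,0,0,0,0,0.005,1],
  [0,0,0,0,0,0,0.2],
  [0,0,0,0,0,0,-0.2],
  [0,0,0,0,0,0,-1],
  [0,0,0,0,0,0,-1],
  [0,0,0,0,0,0,-1],
  [0,0,0,0,0,0,-1],
], newtons=15)

```text
time_s: 4.3
tcp_pos: [0.4531, 0.1433, 0.0688]
tcp_rot: [0.986, 0.167, 0.0, -0.0]
contact_force: [0.7, 0.4, 1.2]
finger_gap: 0.0554
```

>>> drive_tool([
  [0,0,0,0,0,0,-1],
  [0,0,0,0,0,-0.005,-1],
  [0,0,0,0,0,-0.01,-1],
  [0,0,0,0,0,-0.02,-1],
  [0,0,0,0,0,-0.02,-1],
  [0,0,0,0,0,-0.02,-1],
  [0,0,0,0,0,-0.02,-1],
  [0,0,0,0,0,-0.01,-1],
], newtons=20)

```text
time_s: 5.1
tcp_pos: [0.4533, 0.1433, 0.1758]
tcp_rot: [0.986, 0.167, 0.001, -0.0]
contact_force: [-0.3, 0.1, -0.5]
finger_gap: 0.0552
```

Run:
```python
from plan import *; from h import *
s=snap('side','side4')
cv2.imwrite('pics/s4c.png',cv2.resize(s['image'][130:350,200:420],None,fx=2.6,fy=2.6,interpolation=2))
go(np.array([.445,-.235,.14]),down(-28))
print(ctrl.read_state()['finger_gap'])
```

```text
t 5.15 tcp [0.4539 0.1435 0.1765] F [0.  0.6 0.2] q [ 0.16  0.26  1.86  0.    1.01 -0.17]
turn tool [-0.001  -0.0036  0.8238] shift tool now [-0.133   0.3545  0.0362] shift tgt axes [0.1698 0.3384 0.0365]
0.055520774534119494
```

View pics/s4c.png

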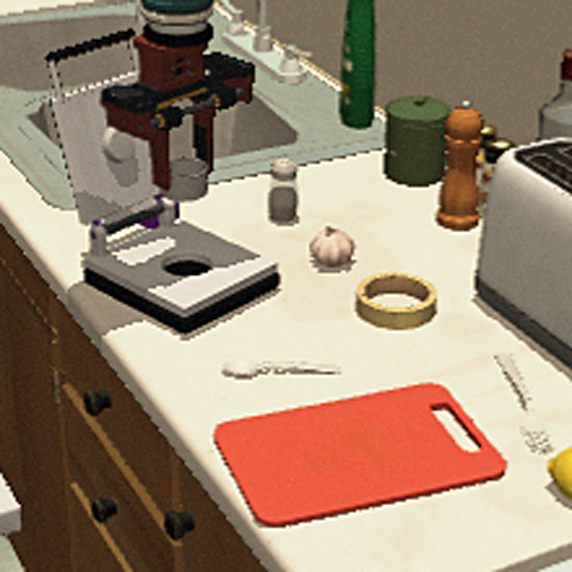

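>>> drive_tool([
  [0,0,0.03,0.001,0.015,0,-1],
  [0,0,0.0685,0.0015,0.03,0,-1],
  [0,0,0.0685,0.0015,0.032,0,-1],
  [0,0,0.0685,0.0015,0.032,0,-1],
  [0,0,0.0685,0.0015,0.032,0,-1],
  [0,0,0.0685,0.0015,0.032,0,-1],
  [0,0,0.0685,0.0015,0.032,0,-1],
  [0,0,0.0685,0.0015,0.032,0,-1],
])

```text
time_s: 5.95
tcp_pos: [0.4901, -0.0896, 0.1731]
tcp_rot: [0.996, -0.089, -0.001, -0.0]
contact_force: [0.2, 0.9, -1.6]
finger_gap: 0.0554
```

>>> drive_tool([
  [0,0,0.0685,0.002,0.032,0,-1],
  [0,0,0.0685,0.002,0.032,0,-1],
  [0,0,0.0685,0.002,0.032,0,-1],
  [0,0,0.0685,0.002,0.032,0,-1],
  [0,0,0.0685,0.002,0.015,0,-1],
  [0,0,0.04,0,0.005,0,-1],
  [0,0,0,0,0,0,-1],
])

```text
time_s: 6.65
tcp_pos: [0.4552, -0.2326, 0.173]
tcp_rot: [0.961, -0.276, -0.001, -0.0]
contact_force: [-0.9, 0.9, -0.7]
finger_gap: 0.0557
```

Run:
```python
from plan import *; from h import *
s=snap('side','side5')
cv2.imwrite('pics/s5c.png',cv2.resize(s['image'][130:350,200:420],None,fx=2.6,fy=2.6,interpolation=2))
go(np.array([.445,-.235,.053]),down(-28))
print(ctrl.read_state()['finger_gap'])
```

```text
t 6.7 tcp [ 0.4554 -0.232   0.1731] F [ 0.3 -0.  -0.3] q [-0.61  0.32  1.79  0.    1.04 -0.05]
turn tool [-0.0003  0.0016 -0.0684] shift tool now [-0.0071  0.0081  0.1201] shift tgt axes [-0.0078  0.0075  0.1201]
0.05502305607893629
```

View pics/s5c.png

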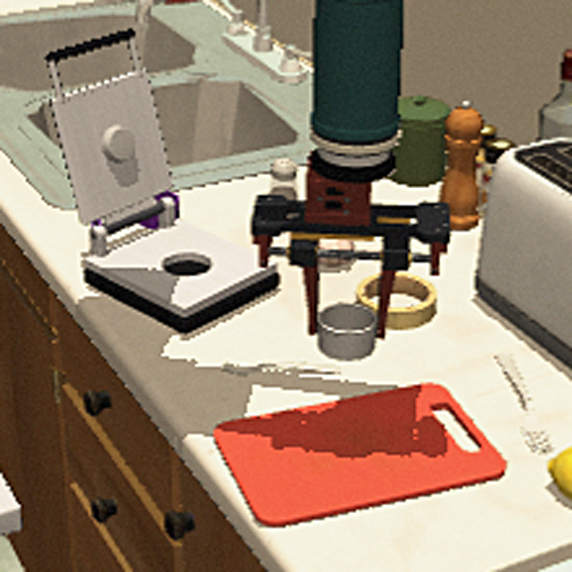

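>>> drive_tool([
  [0,0,0,-0.003,0.003,0.02,-1],
  [0,0,0,-0.002,0.002,0.03,-1],
  [0,0,0,0,0,0.03,-1],
  [0,0,0,0,0,0.02,-1],
  [0,0,0,0,0,0.012,-1],
  [0,0,0,0,0,0.004,-1],
  [0,0,0,0,0,0,-1],
  [0,0,0,0,0,0,-1],
])

```text
time_s: 7.5
tcp_pos: [0.4499, -0.234, 0.0584]
tcp_rot: [0.962, -0.275, 0.001, 0.0]
contact_force: [-1.0, 0.2, -0.6]
finger_gap: 0.0552
```

>>> drive_tool([
  [0,0,0,0,0,0.002,-1],
  [0,0,0,0,0,0.001,-1],
  [0,0,0,0,0,0.001,-1],
  [0,0,0,0,0,0,-1],
])

```text
time_s: 7.9
tcp_pos: [0.4492, -0.2337, 0.0537]
tcp_rot: [0.961, -0.275, 0.0, -0.0]
contact_force: [-0.0, -0.2, -0.4]
finger_gap: 0.0554
```

>>> drive_tool([
  [0,0,0,0,0,0.001,-1],
  [0,0,0,0,0,0.001,-1],
  [0,0,0,0,0,0,-1],
])

```text
time_s: 8.2
tcp_pos: [0.4492, -0.2337, 0.0515]
tcp_rot: [0.961, -0.275, -0.0, -0.0]
contact_force: [-0.6, -0.5, -0.6]
finger_gap: 0.0554
```

>>> drive_tool([
  [0,0,0,0,0,0.001,-1],
  [0,0,0,0,0,0,-1],
])

```text
time_s: 8.4
tcp_pos: [0.4492, -0.2337, 0.0514]
tcp_rot: [0.961, -0.275, 0.0, 0.0]
contact_force: [-2.1, 1.2, 10.7]
finger_gap: 0.0553
```

>>> drive_tool([
  [0,0,0,0,0,-0.0005,-1],
  [0,0,0,0,0,0,0.4],
  [0,0,0,0,0,0,0.6],
  [0,0,0,0,0,0,0.8],
  [0,0,0,0,0,0,0.8],
])

```text
time_s: 8.9
tcp_pos: [0.4492, -0.2337, 0.051]
tcp_rot: [0.961, -0.275, -0.0, -0.0]
contact_force: [-0.4, -0.1, -0.2]
finger_gap: 0.0785
```

>>> drive_tool([
  [0,0,0,0,0,-0.01,0.8],
  [0,0,0,0,0,-0.02,0.8],
  [0,0,0,0,0,-0.04,0.8],
  [0,0,0,0,0,-0.04,0.8],
  [0,0,0,0,0,-0.05,0.8],
  [0,0,0,0,0,-0.05,0.8],
  [0,0,0,0,0,-0.05,0.8],
])

```text
time_s: 9.6
tcp_pos: [0.4486, -0.2333, 0.314]
tcp_rot: [0.961, -0.275, 0.0, 0.0]
contact_force: [0.9, 0.4, 0.0]
finger_gap: 0.0789
```

Run:
```python
from plan import *; from h import *
s=snap('side','side6');c=snap('top','top6')
cv2.imwrite('pics/s6c.png',cv2.resize(s['image'][130:350,200:420],None,fx=2.6,fy=2.6,interpolation=2))
cv2.imwrite('pics/t6c.png',cv2.resize(c['image'][250:400,150:350],None,fx=4,fy=4,interpolation=2))
go(np.array([.40,.20,.35]),down(109))
```

```text
t 9.7 tcp [ 0.4524 -0.2358  0.3191] F [ 0.8  0.1 -0.8] q [-0.62  0.16  1.61  0.    1.36 -0.06]
turn tool [ 0.0173 -0.0052 -2.4593] shift tool now [-0.2744 -0.3423 -0.0349] shift tgt axes [ 0.4291  0.0924 -0.0309]
```

View pics/s6c.png

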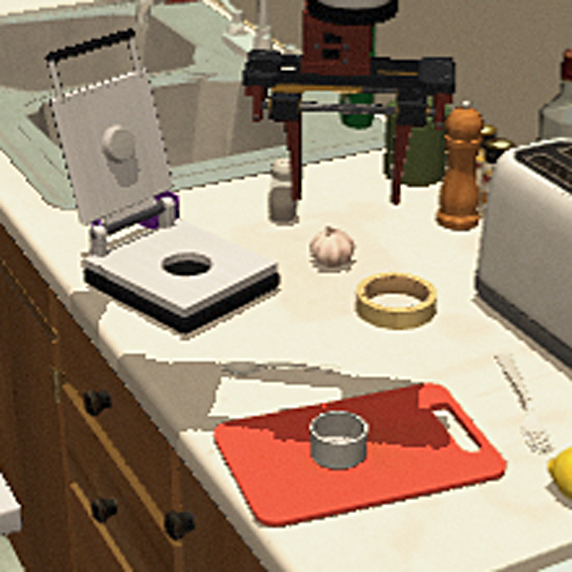

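View pics/t6c.png

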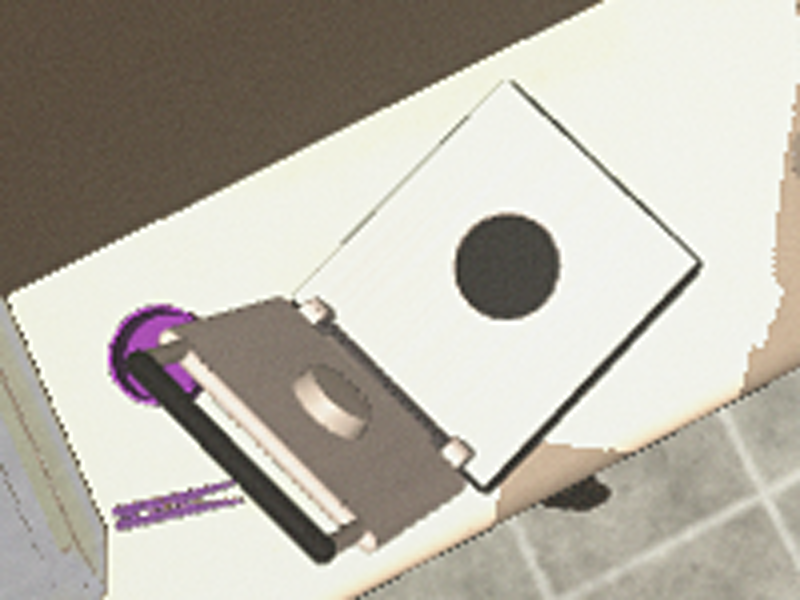

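```bash
cat > m3.py <<'E'
from h import *
c=load('top6'); s=load('side6')
f=lambda p,sc,o:np.array(p,float)/sc+o+.5/sc-.5
print('well',onz(c,[f((507,266),4,(150,250))],.04))
T=[f((142,358),4,(150,250)),f((322,550),4,(150,250))]
S=[f((133,33),2.6,(200,130)),f((48,58),2.6,(200,130))]
def tri(a,b):
    o1,d1=ray(c,[a]);o2,d2=ray(s,[b]);d1=d1[0]/np.linalg.norm(d1);d2=d2[0]/np.linalg.norm(d2)
    A=np.c_[d1,-d2];k=np.linalg.lstsq(A,o2-o1,rcond=None)[0];p,q=o1+k[0]*d1,o2+k[1]*d2;return (p+q)/2,np.linalg.norm(p-q)
P=[tri(a,b) for a,b in zip(T,S)]
for p in P: print(p)
m=(P[0][0]+P[1][0])/2; d=P[1][0]-P[0][0]; print('mid',m,'len',np.linalg.norm(d),'dir',np.degrees(np.arctan2(d[1],d[0])))
ex=np.array([-.333,.943,0]); hg=np.array([.4222,.233,.066]); r=m-hg; print('r',r@ex,r[2],np.hypot(r@ex,r[2]),'ang',np.arctan2(r[2],-(r@ex)),'lat',r@[-.943,-.333,0])
ey=np.array([-.943,-.333,0])
o,dd=ray(c,[(T[0]+T[1])/2]); k=-((o-hg)@ey)/(dd[0]@ey); p=o+k*dd[0]-hg; print('plane',p@ex,p[2],np.arctan2(p[2],-(p@ex)))
E
python3 m3.py
```

```text
well [[0.45370697 0.14294632 0.04      ]]
(array([0.46219008, 0.30532729, 0.27231814]), np.float64(0.0026833849772714626))
(array([0.34611486, 0.26886052, 0.27100614]), np.float64(0.0020030695678916674))
mid [0.40415247 0.2870939  0.27166214] len 0.12167581382339343 dir -162.55910380955686
r 0.057020379798067074 0.20566214420337509 0.21342033940242355 ang 1.8412556239591487 lat -0.0009944477427775516
plane 0.05693046178876611 0.20749885310437116 1.8385722620674767
```

Run:
```python
from plan import *
go(np.array([.404,.287,.35]),down(-70.5))
```

```text
t 9.7 tcp [ 0.4524 -0.2358  0.3191] F [ 0.8  0.1 -0.8] q [-0.62  0.16  1.61  0.    1.36 -0.06]
turn tool [-0.004  -0.0136  0.6735] shift tool now [-0.317  -0.4182 -0.0356] shift tgt axes [-0.509  -0.1289 -0.0309]
```

>>> drive_tool([
  [0,0,0,-0.015,-0.02,-0.007,0.8],
  [0,0,0,-0.025,-0.033,-0.007,0.8],
  [0,0,0,-0.025,-0.033,-0.007,0.8],
  [0,0,0,-0.025,-0.033,-0.007,0.8],
  [0,0,0,-0.025,-0.033,-0.007,0.8],
  [0,0,0,-0.025,-0.033,0,0.8],
  [0,0,0,-0.025,-0.033,0,0.8],
  [0,0,0,-0.025,-0.033,0,0.8],
])

```text
time_s: 10.5
tcp_pos: [0.4196, 0.0813, 0.3462]
tcp_rot: [0.961, -0.275, -0.0, -0.0]
contact_force: [-0.1, -0.6, -0.4]
finger_gap: 0.0791
```

>>> drive_tool([
  [0,0,0,-0.025,-0.033,0,0.8],
  [0,0,0,-0.025,-0.033,0,0.8],
  [0,0,0,-0.025,-0.033,0,0.8],
  [0,0,0,-0.025,-0.033,0,0.8],
  [0,0,0.1,-0.02,-0.03,0,0.8],
  [0,0,0.14,-0.006,-0.01,0,0.8],
  [0,0,0.14,0,0,0,0.8],
  [0,0,0.14,0,0,0,0.8],
])

```text
time_s: 11.3
tcp_pos: [0.405, 0.2928, 0.3457]
tcp_rot: [0.857, -0.515, -0.0, 0.0]
contact_force: [-0.1, -1.1, 0.0]
finger_gap: 0.079
```

>>> drive_tool([
  [0,0,0.14,0,0,0,0.8],
  [0,0,0,0,0,0,0.8],
  [0,0,0,0,0,0,0.8],
])

```text
time_s: 11.6
tcp_pos: [0.4054, 0.2921, 0.346]
tcp_rot: [0.822, -0.57, -0.0, 0.0]
contact_force: [-0.4, -0.6, 0.1]
finger_gap: 0.0791
```

Run:
```python
from plan import *; from h import *
s=snap('side','side7');c=snap('top','top7')
cv2.imwrite('pics/s7c.png',cv2.resize(s['image'][70:290,180:400],None,fx=2.6,fy=2.6,interpolation=2))
cv2.imwrite('pics/t7c.png',cv2.resize(c['image'][250:400,150:350],None,fx=4,fy=4,interpolation=2))
go(np.array([.404,.287,.275]),down(-70.5))
```

```text
t 11.7 tcp [0.4056 0.2921 0.3461] F [ 0.3  0.1 -0. ] q [0.49 0.13 1.57 0.   1.44 1.7 ]
turn tool [0.0003 0.0001 0.0161] shift tool now [0.0043 0.0033 0.0711] shift tgt axes [0.0043 0.0032 0.0711]
```

View pics/s7c.png

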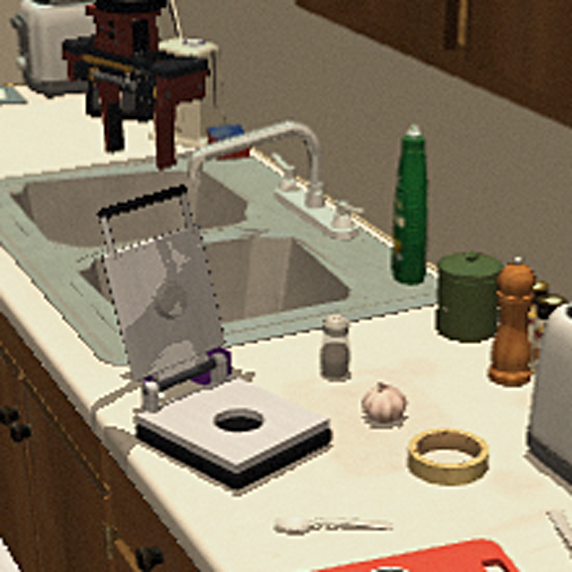

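View pics/t7c.png

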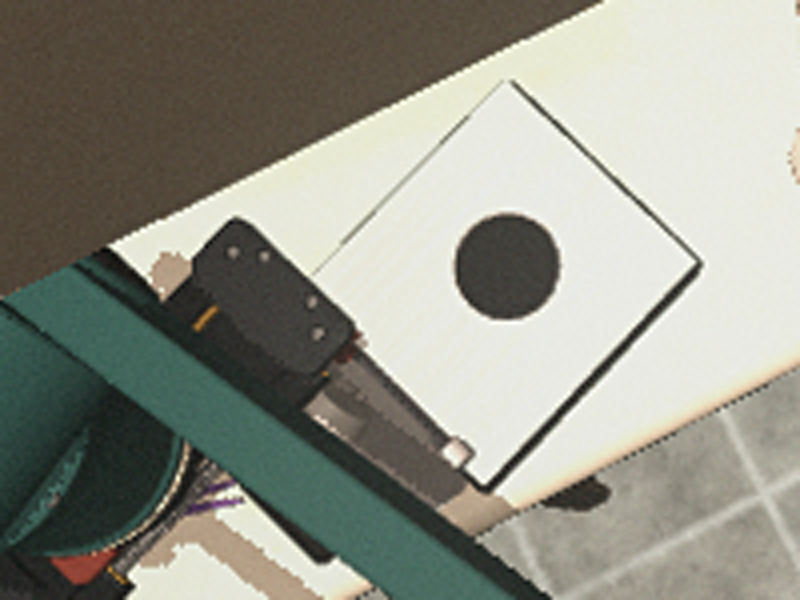

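>>> drive_tool([
  [0,0,0.016,0.004,0.003,0.01,0.8],
  [0,0,0,0,0,0.015,0.8],
  [0,0,0,0,0,0.015,0.8],
  [0,0,0,0,0,0.015,0.8],
  [0,0,0,0,0,0.01,0.8],
  [0,0,0,0,0,0.005,0.8],
  [0,0,0,0,0,0,0.6],
  [0,0,0,0,0,0,0.3],
], newtons=10)

```text
time_s: 12.5
tcp_pos: [0.4046, 0.2876, 0.2765]
tcp_rot: [0.816, -0.578, 0.0, -0.0]
contact_force: [0.5, 0.2, 0.0]
finger_gap: 0.0665
```

Run:
```python
from plan import *; from h import *
s=snap('side','side8')
cv2.imwrite('pics/s8c.png',cv2.resize(s['image'][100:240,190:330],None,fx=4,fy=4,interpolation=2))
go(np.array([.404,.287,.276]),down(-70.5)); print(ctrl.read_state()['finger_gap'])
```

```text
t 12.55 tcp [0.4047 0.2877 0.2768] F [ 0.5  0.4 -0.2] q [0.48 0.18 1.69 0.   1.27 1.71]
turn tool [-0.0011  0.0002 -0.0024] shift tool now [0.0004 0.0009 0.0008] shift tgt axes [0.0004 0.0009 0.0008]
0.06245047760392737
```

View pics/s8c.png

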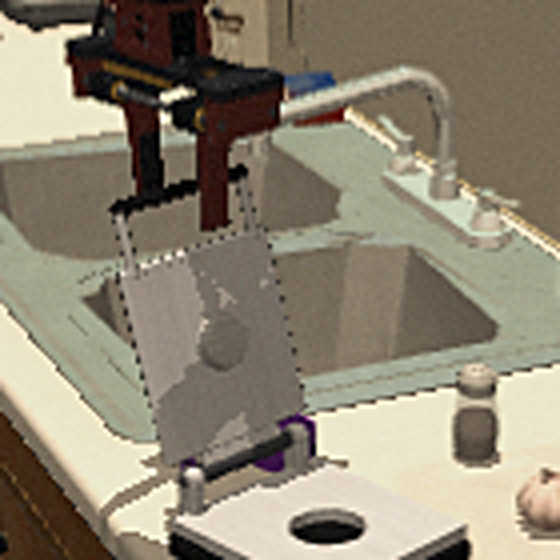

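Fingers straddle the bar, one in front and one behind. Closing.

>>> drive_tool([
  [0,0,0,0,0,0,0],
  [0,0,0,0,0,0,-0.3],
  [0,0,0,0,0,0,-0.6],
  [0,0,0,0,0,0,-1],
  [0,0,0,0,0,0,-1],
  [0,0,0,0,0,0,-1],
], newtons=12)

```text
time_s: 13.15
tcp_pos: [0.4043, 0.2875, 0.2762]
tcp_rot: [0.816, -0.578, -0.0, -0.0]
contact_force: [-0.5, -0.7, -0.6]
finger_gap: 0.0143
```

```bash
cat > lid.py <<'E'
from plan import *
ex=np.array([-.333,.943,0]);ey=np.array([-.943,-.333,0]); hg=np.array([.4222,.233,.066])
def stat():
    s=ctrl.read_state(); q=R.from_quat(s['tcp_rot']); g=s['tcp_pos']+q.apply([0,0,.006]); r=g-hg
    z=q.apply([0,0,1]); print('t',s['time_s'],'gap',round(s['finger_gap'],4),'F',s['contact_force'].round(1),'M',s['moment'].round(2),'q',s['joint_pos'].round(2))
    print('lid ang',round(np.arctan2(r[2],-(r@ex)),4),'rad',round(np.hypot(r@ex,r[2]),4),'lat',round(r@ey,4),'tilt',round(np.arctan2(z@ex,-z[2]),3),'g',g.round(4))
    return s,q,r
def path(angs,tilts,rad,d):
    # tool-axis rows along arc; d = grasp offset ahead of the TCP
    s,q,r=stat(); z=q.apply([0,0,1]); t0=np.arctan2(z@ex,-z[2])
    Rt=lambda t:R.from_matrix(np.c_[-ex*np.cos(t)-np.array([0,0,1])*np.sin(t),ey,ex*np.sin(t)-np.array([0,0,1])*np.cos(t)])
    pos=lambda a,t:-ex*rad*np.cos(a)+np.array([0,0,rad*np.sin(a)])-Rt(t).apply([0,0,d])
    a0=np.arctan2(r[2],-(r@ex)); A=[a0]+list(angs);T=[t0]+list(tilts)
    for i in range(1,len(A)):
        sh=Rt(T[i-1]).inv().apply(pos(A[i],T[i])-pos(A[i-1],T[i-1])); print([0,round(T[i-1]-T[i],3),0],sh.round(4),'->',round(A[i],3))
if __name__=='__main__':
    a=np.linspace(1.85,.785,33)[1:]; path(a,np.linspace(0,.35,33)[1:],.214,.006)
E
python3 lid.py
```

```text
t 13.15 gap 0.0143 F [-0.5 -0.7 -0.6] M [0.04 0.   0.01] q [0.48 0.18 1.69 0.   1.27 1.71]
lid ang 1.8446 rad 0.2121 lat -0.0013 tilt 0.0 g [0.4043 0.2875 0.2702]
[0, np.float64(-0.011), 0] [ 0.0058  0.     -0.0015] -> 1.817
[0, np.float64(-0.011), 0] [ 0.007  -0.     -0.0017] -> 1.783
[0, np.float64(-0.011), 0] [ 0.007   0.     -0.0015] -> 1.75
[0, np.float64(-0.011), 0] [ 0.0071 -0.     -0.0014] -> 1.717
[0, np.float64(-0.011), 0] [ 0.0071  0.     -0.0012] -> 1.684
[0, np.float64(-0.011), 0] [ 0.0071  0.     -0.0011] -> 1.65
[0, np.float64(-0.011), 0] [ 0.0071  0.     -0.0009] -> 1.617
[0, np.float64(-0.011), 0] [ 0.0071 -0.     -0.0008] -> 1.584
[0, np.float64(-0.011), 0] [ 0.0072  0.     -0.0006] -> 1.55
[0, np.float64(-0.011), 0] [ 0.0072  0.     -0.0004] -> 1.517
[0, np.float64(-0.011), 0] [ 0.0072 -0.     -0.0003] -> 1.484
[0, np.float64(-0.011), 0] [ 0.0072  0.     -0.0001] -> 1.451
[0, np.float64(-0.011), 0] [ 0.0072 -0.      0.    ] -> 1.417
[0, np.float64(-0.011), 0] [0.0072 0.     0.0002] -> 1.384
[0, np.float64(-0.011), 0] [ 0.0072 -0.      0.0004] -> 1.351
[0, np.float6
[... 319 characters left out ...]
071 0.     0.0013] -> 1.151
[0, np.float64(-0.011), 0] [ 0.007  -0.      0.0015] -> 1.118
[0, np.float64(-0.011), 0] [0.007  0.     0.0016] -> 1.085
[0, np.float64(-0.011), 0] [ 0.007  -0.      0.0018] -> 1.051
[0, np.float64(-0.011), 0] [ 0.0069 -0.      0.0019] -> 1.018
[0, np.float64(-0.011), 0] [ 0.0069 -0.      0.0021] -> 0.985
[0, np.float64(-0.011), 0] [0.0068 0.     0.0022] -> 0.951
[0, np.float64(-0.011), 0] [ 0.0068 -0.      0.0024] -> 0.918
[0, np.float64(-0.011), 0] [ 0.0067 -0.      0.0025] -> 0.885
[0, np.float64(-0.011), 0] [ 0.0067 -0.      0.0027] -> 0.852
[0, np.float64(-0.011), 0] [0.0066 0.     0.0028] -> 0.818
[0, np.float64(-0.011), 0] [ 0.0065 -0.      0.003 ] -> 0.785
```

>>> drive_tool([
  [0,0,0,0,0,0,-1],
  [0,0,0,0,0,0,-1],
  [0,-0.011,0,0.004,0,-0.001,-1],
  [0,-0.011,0,0.007,0,-0.0017,-1],
  [0,-0.011,0,0.007,0,-0.0015,-1],
  [0,-0.011,0,0.007,0,-0.0014,-1],
])

```text
time_s: 13.75
tcp_pos: [0.4129, 0.2632, 0.2816]
tcp_rot: [0.816, -0.578, -0.018, -0.013]
contact_force: [-2.2, 0.6, 2.8]
finger_gap: 0.0117
```

Run:
```python
from lid import *
stat()
```

```text
t 13.75 gap 0.0117 F [-2.2  0.6  2.8] M [ 0.31  0.27 -0.02] q [0.39 0.16 1.7  0.05 1.28 1.61]
lid ang 1.7215 rad 0.212 lat -0.0012 tilt 0.045 g [0.4128 0.2634 0.2756]
```

Gripped (gap 11.7 mm) and moving with small forces. Continuing down the arc.

>>> drive_tool([
  [0,-0.011,0,0.007,0,-0.0012,-1],
  [0,-0.011,0,0.007,0,-0.0011,-1],
  [0,-0.011,0,0.007,0,-0.0009,-1],
  [0,-0.011,0,0.007,0,-0.0008,-1],
  [0,-0.011,0,0.007,0,-0.0006,-1],
  [0,-0.011,0,0.007,0,-0.0004,-1],
  [0,-0.011,0,0.007,0,-0.0003,-1],
  [0,-0.011,0,0.007,0,-0.0001,-1],
], newtons=15)

```text
time_s: 14.55
tcp_pos: [0.4314, 0.2103, 0.282]
tcp_rot: [0.814, -0.577, -0.054, -0.038]
contact_force: [-0.7, 1.0, 0.5]
finger_gap: 0.0116
```

Run:
```python
from lid import *
from h import *
s=snap('side','side9')
cv2.imwrite('pics/s9c.png',cv2.resize(s['image'][100:270,190:360],None,fx=3.4,fy=3.4,interpolation=2))
stat()
path(np.linspace(1.457,.785,21)[1:],np.linspace(.132,.35,21)[1:],.212,.006)
```

```text
t 14.6 gap 0.0111 F [-1.  -0.9  1.7] M [-0.04  0.16  0.07] q [0.21 0.15 1.72 0.14 1.29 1.4 ]
lid ang 1.4533 rad 0.2113 lat -0.0011 tilt 0.132 g [0.4315 0.21   0.2758]
t 14.6 gap 0.0111 F [-1.  -0.9  1.7] M [-0.04  0.16  0.07] q [0.21 0.15 1.72 0.14 1.29 1.4 ]
lid ang 1.4533 rad 0.2113 lat -0.0011 tilt 0.132 g [0.4315 0.21   0.2758]
[0, np.float64(-0.011), 0] [ 0.0064 -0.      0.    ] -> 1.423
[0, np.float64(-0.011), 0] [0.0072 0.     0.0002] -> 1.39
[0, np.float64(-0.011), 0] [ 0.0072 -0.      0.0003] -> 1.356
[0, np.float64(-0.011), 0] [ 0.0072 -0.      0.0005] -> 1.323
[0, np.float64(-0.011), 0] [0.0072 0.     0.0006] -> 1.289
[0, np.float64(-0.011), 0] [ 0.0071 -0.      0.0008] -> 1.255
[0, np.float64(-0.011), 0] [ 0.0071 -0.      0.001 ] -> 1.222
[0, np.float64(-0.011), 0] [ 0.0071 -0.      0.0011] -> 1.188
[0, np.float64(-0.011), 0] [0.0071 0.     0.0013] -> 1.155
[0, np.float64(-0.011), 0] [ 0.007  -0.      0.0014] -> 1.121
[0, np.float64(-0.011), 0] [0.007  0.     0.0016] -> 1.087
[0, np.float64(-0.011), 0] [0.007  0.     0.0018] -> 1.054
[0, np.float64(-0.011), 0] [ 0.0069 -0.      0.0019] -> 1.02
[0, np.float64(-0.011), 0] [ 0.0069 -0.      0.0021] -> 0.987
[0, np.float64(-0.011), 0] [ 0.0068 -0.      0.0022] -> 0.953
[0, np.float64(-0.011), 0] [0.0068 0.     0.0024] -> 0.919
[0, np.float64(-0.011), 0] [ 0.0067 -0.      0.0025] -> 0.886
[0, np.float64(-0.011), 0] [ 0.0067 -0.      0.0027] -> 0.852
[0, np.float64(-0.011), 0] [0.0066 0.     0.0028] -> 0.819
[0, np.float64(-0.011), 0] [0.0065 0.     0.003 ] -> 0.785
```

View pics/s9c.png

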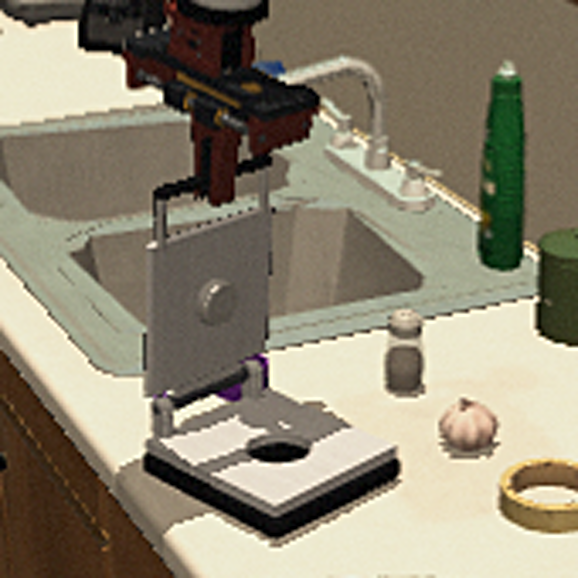

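>>> drive_tool([
  [0,-0.011,0,0.0064,0,0,-1],
  [0,-0.011,0,0.0072,0,0.0002,-1],
  [0,-0.011,0,0.0072,0,0.0003,-1],
  [0,-0.011,0,0.0072,0,0.0005,-1],
  [0,-0.011,0,0.0072,0,0.0006,-1],
  [0,-0.011,0,0.0071,0,0.0008,-1],
  [0,-0.011,0,0.0071,0,0.001,-1],
  [0,-0.011,0,0.0071,0,0.0011,-1],
])

```text
time_s: 15.4
tcp_pos: [0.4495, 0.1585, 0.2678]
tcp_rot: [0.811, -0.575, -0.09, -0.064]
contact_force: [-1.5, -0.4, 0.1]
finger_gap: 0.0114
```

```bash
python3 -c "
from lid import *
stat()"
```

```text
t 15.4 gap 0.0114 F [-1.5 -0.4  0.1] M [0.06 0.22 0.08] q [0.03 0.18 1.74 0.22 1.3  1.2 ]
lid ang 1.1917 rad 0.2109 lat -0.0009 tilt 0.221 g [0.4491 0.1597 0.2619]
```

>>> drive_tool([
  [0,-0.011,0,0.0071,0,0.0013,-1],
  [0,-0.011,0,0.007,0,0.0014,-1],
  [0,-0.011,0,0.007,0,0.0016,-1],
  [0,-0.011,0,0.007,0,0.0018,-1],
  [0,-0.011,0,0.0069,0,0.0019,-1],
  [0,-0.011,0,0.0069,0,0.0021,-1],
  [0,-0.011,0,0.0068,0,0.0022,-1],
  [0,-0.011,0,0.0068,0,0.0024,-1],
], newtons=20)

```text
time_s: 16.2
tcp_pos: [0.466, 0.1117, 0.2393]
tcp_rot: [0.806, -0.571, -0.126, -0.089]
contact_force: [-1.7, -0.2, 0.0]
finger_gap: 0.0115
```

```bash
python3 -c "
from lid import *
from h import *
s=snap('side','side10');c=snap('top','top10')
cv2.imwrite('pics/s10c.png',cv2.resize(s['image'][100:270,190:360],None,fx=3.4,fy=3.4,interpolation=2))
cv2.imwrite('pics/t10c.png',cv2.resize(c['image'][240:400,150:350],None,fx=4,fy=4,interpolation=2))
stat()"
```

```text
t 16.3 gap 0.0115 F [ 0.  -1.6 -1.2] M [-0.21  0.2   0.08] q [-0.12  0.25  1.75  0.29  1.3   1.02]
lid ang 0.9183 rad 0.2104 lat -0.0009 tilt 0.308 g [0.4656 0.1128 0.2332]
```

View pics/s10c.png

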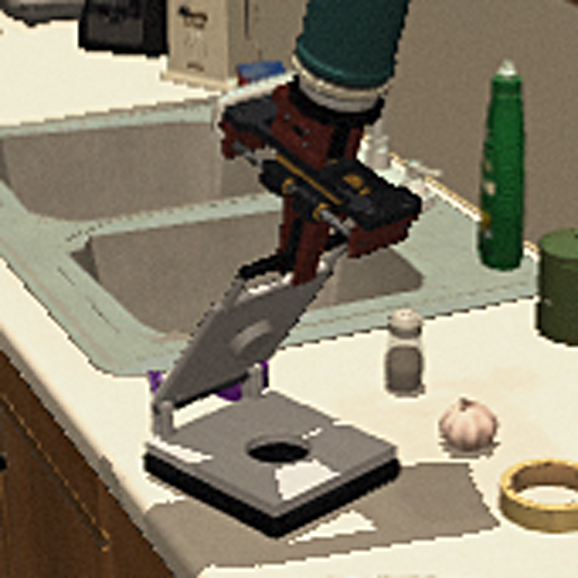

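View pics/t10c.png

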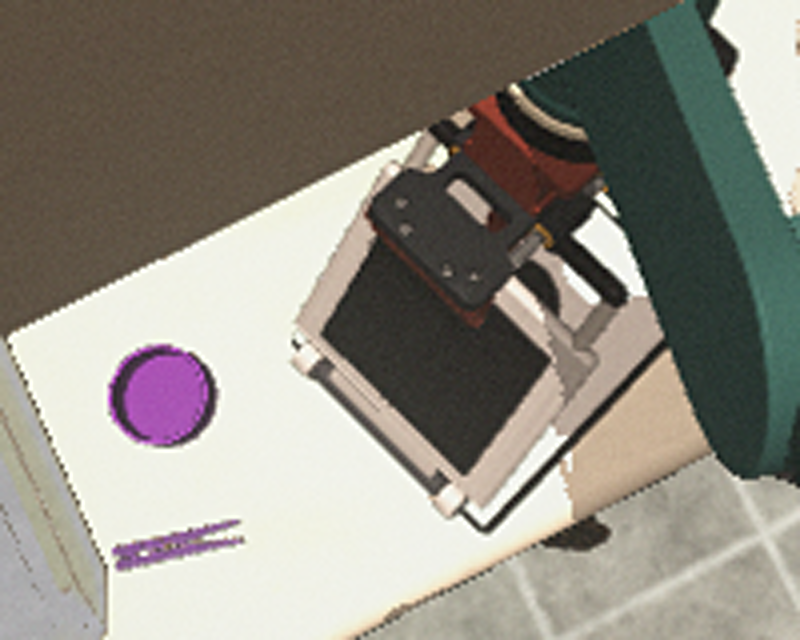

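>>> drive_tool([
  [0,-0.011,0,0.0067,0,0.0025,-1],
  [0,-0.011,0,0.0067,0,0.0027,-1],
  [0,-0.011,0,0.0066,0,0.0028,-1],
  [0,-0.011,0,0.006,0,0.0028,-1],
  [0,0,0,0,0,0,-1],
  [0,0,0,0,0,0,-1],
], newtons=30)

```text
time_s: 16.9
tcp_pos: [0.4729, 0.0918, 0.2209]
tcp_rot: [0.803, -0.57, -0.143, -0.101]
contact_force: [-2.3, -2.0, 0.4]
finger_gap: 0.0111
```

```bash
python3 -c "
from lid import *
from h import *
s=snap('side','side11');c=snap('top','top11')
cv2.imwrite('pics/s11c.png',cv2.resize(s['image'][130:260,210:340],None,fx=4.5,fy=4.5,interpolation=2))
cv2.imwrite('pics/t11c.png',cv2.resize(c['image'][240:390,160:360],None,fx=4,fy=4,interpolation=2))
cv2.imwrite('pics/side11.png',s['image'])
stat()
"
```

```text
t 17.0 gap 0.0115 F [-3.4 -2.2  0.9] M [-0.33  0.39  0.21] q [-0.18  0.29  1.75  0.32  1.29  0.94]
lid ang 0.7918 rad 0.2102 lat -0.0008 tilt 0.352 g [0.4721 0.0941 0.2155]
```

View pics/s11c.png

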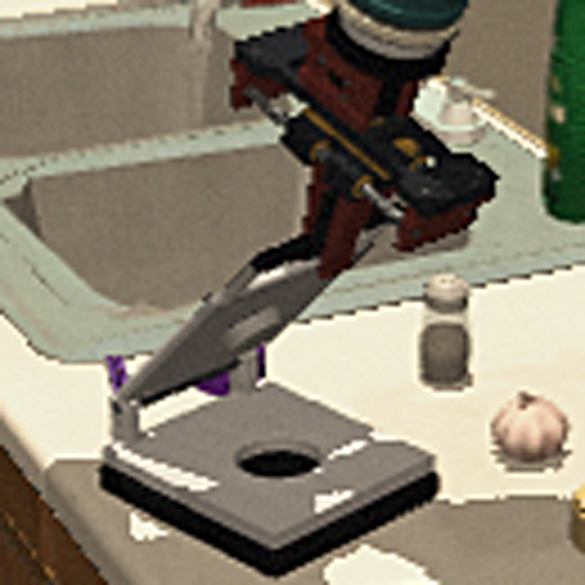

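View pics/t11c.png

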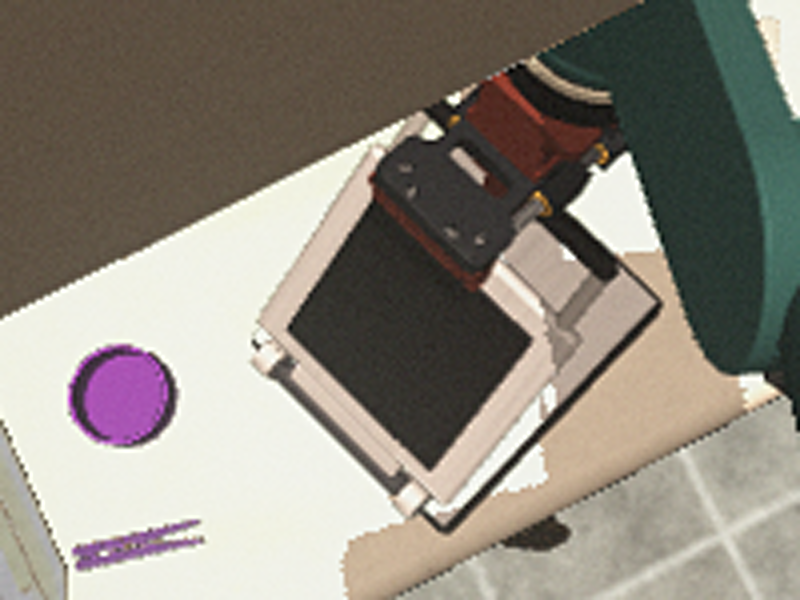

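```bash
python3 -c "
from h import *
c=load('top11'); poly=np.array([(300,330),(432,458),(515,345),(405,240)])/4+[160,240]
def fit(c,poly):
    m=np.zeros((480,640),np.uint8); cv2.fillPoly(m,[poly.astype(int)],1); v,u=np.nonzero(m&(c['z_map']>0)); P=dep(c,np.c_[u,v])
    k=np.ones(len(P),bool)
    for _ in range(6):
        o=P[k].mean(0); n=np.linalg.svd(P[k]-o)[2][2]; r=(P-o)@n; k=abs(r)<2.5*np.std(r[k])
    n*=np.sign(n[2]); print(k.sum(),'slope deg',np.degrees(np.arccos(n[2])),'az',np.degrees(np.arctan2(n[1],n[0])),'std',np.std(r[k]),'dist from hinge',(np.array([.4222,.233,.066])-o)@n)
fit(c,poly)
s=load('side11'); fit(s,np.array([(140,390),(300,270),(320,280),(230,355)])/4.5+[210,130])
"
```

```text
1451 slope deg 46.178297053100465 az 109.23505525783567 std 0.0014285461092533903 dist from hinge -0.008095754052246652
166 slope deg 45.742432198888835 az 109.68917624990661 std 0.000731404161486245 dist from hinge 0.003954342473219703
```

View pics/side11.png

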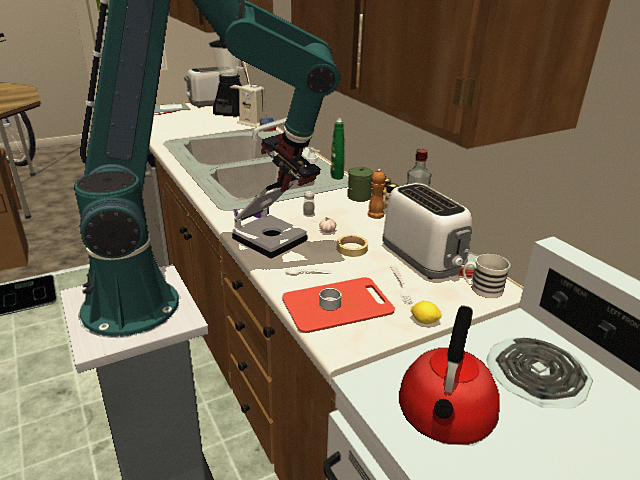

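>>> drive_tool([
  [0,0,0,0.0024,0,0.0012,-1],
  [0,0,0,0,0,0,-1],
  [0,0,0,0,0,0,-1],
  [0,0,0,0,0,0,-1],
], newtons=30)

```text
time_s: 17.4
tcp_pos: [0.4735, 0.0904, 0.2193]
tcp_rot: [0.803, -0.569, -0.143, -0.101]
contact_force: [-3.4, -3.5, 1.9]
finger_gap: 0.0107
```

```bash
python3 -c "
from lid import *
from h import *
s=snap('side','side12');c=snap('top','top12')
stat()
def fit(c,poly):
    m=np.zeros((480,640),np.uint8); cv2.fillPoly(m,[poly.astype(int)],1); v,u=np.nonzero(m&(c['z_map']>0)); P=dep(c,np.c_[u,v])
    k=np.ones(len(P),bool)
    for _ in range(6):
        o=P[k].mean(0); n=np.linalg.svd(P[k]-o)[2][2]; r=(P-o)@n; k=abs(r)<2.5*np.std(r[k])
    n*=np.sign(n[2]); print(k.sum(),'slope deg',np.degrees(np.arccos(n[2])))
fit(c,np.array([(300,330),(432,458),(515,345),(405,240)])/4+[160,240])
fit(s,np.array([(140,390),(300,270),(320,280),(230,355)])/4.5+[210,130])
"
```

```text
t 17.5 gap 0.0118 F [-3.4 -3.3  1.6] M [-0.38  0.62  0.31] q [-0.18  0.29  1.75  0.32  1.29  0.93]
lid ang 0.7794 rad 0.2102 lat -0.0009 tilt 0.352 g [0.4728 0.0923 0.2137]
1444 slope deg 45.30596474732704
170 slope deg 45.25521718056486
```

The lid reads 44.7 to 45.3 degrees, is gripped and steady, so I'm handing in.

```bash
python3 -c "
from station import ctrl
print(ctrl.finish_job())"
```

```text
the job is handed in; nothing more can be done
None
```

I lifted the tart tin out of the well and set it upright on the chopping board. I then gripped the lid by its handle bar, brought it down to 45 degrees, and handed the job in at 17.5 s with the gripper still holding it.

- **Lid angle:** the arm position gave 44.7 degrees, and depth plane fits of the lid gave 45.3 degrees in both the top and side views.
- **Grip and forces:** the fingers were closed to about 11.8 mm on the 12 mm bar at 30 N. The outside force at the tool was about 5 N at the end and never read above about 11 N, when the tin touched the board.
- **Tin and other things:** the side picture at 17.0 s shows the tin standing upright on the board. The lemon, fork, garlic, tape roll, salt shaker and teaspoon look untouched in it, and the peg does in the top picture. I checked these by eye rather than measuring them.

**Small disagreements:**
- The bar's radius from the hinge, worked out from the arm position, drifted from 212 to 210 mm against the stated 214 mm, which I put down to a hinge estimate 2–3 mm out.
- The lid moved back on its own, from about 1.74 rad to its stop near 1.85 rad, before I touched it. I measured it again before gripping.

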